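# Close up the infusion station

### The arm

A 7-joint arm with a two-finger parallel gripper is mounted at the origin on the work surface. World frame = base frame: x ahead of the robot, y to its left, z up, the work surface at z = 0. Lengths are in m, angles in degrees, forces in N, time in s.
With the tool pointing down it reaches from about 0.425 to 0.875 m from the base axis. Payload 4.7 kg.
Tool frame: the origin (TCP) lies midway between the tips of the shut fingers; the grasp point (between the pads) lies 19 mm behind it; z points along the fingers, x is the direction in which the jaws open and shut, and the axes are right-handed (so a half turn about z gives the same grasp; the last joint's range is limited). The gripper opens to 87 mm and grips with 3 to 60 N. Pads are 19 mm wide; open, the fingers measure 117 mm over their backs; the gripper's body (75 mm by 190 mm) begins 51 mm behind the grasp point.
Start: joints at [65.495, 18.392, -4.016, 83.108, 1.295, 78.541, -3.26], TCP at [0.278, -0.588, 0.189] pointing down, gripper open.
Joint ranges: [-163.93, 163.93], [-17.29, 119.83], [-79.2, 71.16], [3.27, 140.29], [-89.18, 269.18], [5.43, 117.66], [-154.24, 154.24]. Speed limits (degrees/s): [147.25, 147.25, 180, 180, 180, 180, 180].

### API

Orientations are given as [roll, pitch, yaw] about the fixed x, y, z axes, in that order (R = Rz(yaw) Ry(pitch) Rx(roll)).
In Python, from cell import telemetry, optics, env gives the robot as it stands.
- The arm moves only by the tool arm_command, never from a script. Its arguments are lists of equal length, an entry for each row: "translation": the shift along the tool's x, y, z in cm, a list of three; "twist": the turn about the tool's z in degrees. In form: {"translation": [[x, y, z], ...], "twist": [twist, ...]}. A call has 1 to 10 rows; each row shifts and turns the pose as measured when the row begins, along the tool's axes as they then stand; what a row does not reach is not made up. A row lasts 1/8 s, in which the tool goes at most 62.5 mm and 10.7 degrees, less where a joint would pass 70% of its speed; a pose out of reach is approached as far as the arm can. A call is refused whole if a number of a shift passes 6.25 or a number of a turn 10.7, either way. A call with a gripper value outside its range is refused whole. "grip" is the opening in per cent of the stroke, from 0 (shut) to 100 (fully open), set as the call begins (left out, the last holds). The fingers move at their own pace and stop on an object; "force" is the grip in N (left out, the last holds). Time passes only in rows, so rows that do not move let the fingers close. It gives the time, the measured TCP pose, the force and the opening at its end, in the units of the state.
- telemetry.get_obs(): the state, without advancing time (a new reading comes with each control period).
- optics.read_camera(name): name is "side" or "top" or "wrist"; returns a dict with "img" (384x512x3 uint8, blue, green, red), "fx", "fy", "cx", "cy" (pixels), "dist" ([k1, k2, p1, p2, k3] as OpenCV has them; the pictures are not rectified), "extrinsics" (4x4, takes a point from camera to world coordinates); the wrist camera has in their place "hand_eye" (4x4, takes a point from camera to tool coordinates, whose origin is the TCP and whose axes are the tool frame's). Camera axes: x right, y up, looking along -z (the intrinsics and any distortion apply to the point x, -y, -z); pixel columns grow to the right and rows downward; lengths in m; the calibration is good to about 2 mm. A picture is of the moment at which its call begins: read the wrist's pose just before it. There is no depth.
- env.sign_off(): hands the job in, once; it reports no verdict.
The state is a dict: "time_s": time; "qpos": joint angles; "joint_velocities": joint speeds; "effort": joint torques, N m; "tool_pos": TCP position; "tool_rot": TCP orientation; "force": force on the tool from outside, world axes, zero at the start; "wrist_torque": the same for the moment, N m; "grip_width": finger opening in m.
Only numpy, scipy, OpenCV 4.12 (cv2) and the standard library are available. Lean on these libraries where they do the work, as an engineer would, in place of code of your own. Each camera call takes 0.05 s, during which the arm holds its last target. There are 200 camera calls.

### The job

Close up the infusion station before service: with the fingertips, gently push both drawers of the low steel unit fully home, without slamming them, and push the citrus box's sliding lid along its rails until it is fully shut against the end wall, in any order. Only push: do not lift the lid off its rails, and leave the glasses, mug, jar, bowl and spoon where they are.

Things in the scene. Friction and masses are not known exactly. Their poses are not given: they have to be found in the camera images.
- station: Low dark-steel two-drawer unit fixed to the counter, 270 mm wide (y), 200 deep (x), 100 high. Origin on the counter under the middle of its front plane, where the closed drawers' faces lie; +x points into the unit, away from the robot, +y to the robot's left. Stands on the left or right half of the counter, yaw within 0.2 rad.
- drawer_left (a joint): How far the unit's left (+y) drawer stands open: 0 m = fully home, face flush with the front plane; at most 0.14 m. It slides straight along the unit's -x to open, stays where it is left, and needs about 2 N to push. At the start 0.04 to 0.09. Holds dark tins.
- drawer_right (a joint): The same for the unit's right (-y) drawer, which holds paper packets.
- drawer_left_face (a point): Point on the flat outer face of the left drawer, at mid-width, 50 mm above the counter; moves with the drawer. The face is 129 mm wide, from 3.5 to 86 mm above the counter; nothing sticks out of it (a flat dark round mark only). Push it towards the unit's +x. The faces' middles lie 66 mm either side of the unit's middle.
- drawer_right_face (a point): The same point on the right drawer's face.
- citrus_box: White enamelled box fixed to the counter's other half, 300 mm long (y), 130 wide (x), side walls 78 high, yaw within 0.3 rad. Origin on the counter under its centre. +y half: open well of small oranges, ended by a 78 mm high end wall (inner face y = +145 mm). -y half: flat white deck, open at the -y end. The lid rides on rails 70 mm up, between the side walls, 2 mm play each side.
- lid_mid (a point): Middle (17 mm over its underside, 87 over the counter) of the loose 0.3-0.55 kg sliding steel lid: plate 118 (x) by 140 mm (y), 4 thick, with a raised square block 94 x 94 mm, top 30 over the underside. In the box's frame y = -0.07 to 0 m at the start, 0.075 when shut against the end wall. Pushed on the block's side it slides with 1 to 5 N and stays put; axes as the box's.
- glass0: Bystander: one of three clear round-bellied tumblers, 64 mm across and 85 mm high, standing in a loose row on the counter behind the citrus box (its +x side). Origin at the centre of its underside.
- glass1: Bystander: one of three clear round-bellied tumblers, 64 mm across and 85 mm high, standing in a loose row on the counter behind the citrus box (its +x side). Origin at the centre of its underside.
- glass2: Bystander: one of three clear round-bellied tumblers, 64 mm across and 85 mm high, standing in a loose row on the counter behind the citrus box (its +x side). Origin at the centre of its underside.
- cup: Bystander: white mug, 68 mm across, 55 mm high, on top of the drawer unit towards its rear. Origin at the centre of its underside.
- tin: Bystander: dark jar with steel cap, 56 mm across, 75 mm high, on top of the drawer unit towards its rear. Origin at the centre of its underside.
- bowl: Bystander: white bowl, 90 mm across, 35 mm high, on the counter between the unit and the box. Origin at the centre of its underside.
- spoon: Bystander: steel spoon, 150 mm long, lying on the counter between the unit and the box, nearer the robot. Origin at its middle, on the underside.
Mind the look-alikes: they are no part of the job. Leave any black or turquoise look-alike of the part that bears lid_mid alone.

How it is judged (in metres and radians):
At the end, for the whole second after the job is handed in: Both drawers are within 6 mm of fully home, and the lid lies flat on its rails, its edge within 6 mm of the end wall (value of joint each of drawer_left, drawer_right below 0.006 m and y of lid_mid in the frame of citrus_box above 0.069 m and z of lid_mid in the frame of citrus_box between 0.083 and 0.091 m and angle between lid_mid's own z axis and vertical below 0.05 rad); the robot touches nothing.
It fails at once if a drawer is slammed (faster than 0.5 m/s) (velocity of joint any of drawer_left, drawer_right below -0.5 m/s).
It fails at once if the lid is lifted more than 12 mm off its rails, or tipped by more than 0.15 rad (z of lid_mid in the frame of citrus_box above 0.099 m or angle between lid_mid's own z axis and vertical above 0.15 rad).
It fails at once if a glass, the mug, the jar, the bowl or the spoon is moved by more than 30 mm (distance of any of glass0, glass1, glass2, cup, tin, bowl, spoon from where it was at the start of the episode above 0.03 m).
It also fails if it takes over 61 s, if anything falls off the work surface, if the arm or the gripper's body presses on something with over 40 N, if the wrist force passes 120 N, or if a joint passes its speed limit or range.

## Working session

There is one attempt and no reset: what is moved stays moved. The work goes in short steps, Python scripts to look and compute and a tool call to move; the robot and the scene stay as the last step left them, time stands still between calls to the robot, and variables do not carry over. Pictures are saved under pics/ and viewed, about 8 in all and at most 12, crops included, and the job is handed in when it is done.

Besides the shell and the picture viewer there is one more tool, called after "Emit:" in YAML: its name, and indented under it one key for each argument. arm_command: Moves the arm, as the interface text tells. Its arguments: {"type":"object","properties":{"translation":{"type":"array","items":{"type":"array","items":{"type":"number"}}},"twist":{"type":"array","items":{"type":"number"}},"grip":{"type":"number"},"force":{"type":"number"}},"required":["translation","twist"]}

```bash
mkdir -p pics; cat > h.py <<'E'
import sys; sys.path.insert(0,'.')
from cell import telemetry, optics, env
import numpy as np, cv2
from scipy.spatial.transform import Rotation as R
def cam(n):
    o=telemetry.get_obs(); c=optics.read_camera(n)
    if 'extrinsics' in c: c['T']=np.array(c['extrinsics'])
    else:
        T=np.eye(4); T[:3,:3]=R.from_euler('xyz',o['tool_rot'],degrees=True).as_matrix(); T[:3,3]=o['tool_pos']
        c['T']=T@np.array(c['hand_eye'])
    return c
def K(c): return np.array([[c['fx'],0,c['cx']],[0,c['fy'],c['cy']],[0,0,1]])
def ray(c,px,z):
    p=cv2.undistortPoints(np.array(px,float).reshape(-1,1,2),K(c),np.array(c['dist'],float)).reshape(-1,2)
    d=np.c_[p[:,0],-p[:,1],-np.ones(len(p))]@c['T'][:3,:3].T
    o=c['T'][:3,3]; return o+d*((z-o[2])/d[:,2])[:,None]
def proj(c,P):
    q=(np.array(P,float)-c['T'][:3,3])@c['T'][:3,:3]; q=q*[1,-1,-1]
    return cv2.projectPoints(q,np.zeros(3),np.zeros(3),K(c),np.array(c['dist'],float))[0].reshape(-1,2)
E
python3 - <<'E'
from h import *
print(telemetry.get_obs())
a=cam('top');b=cam('side')
cv2.imwrite('pics/top.png',cv2.resize(a['img'],(800,600)));cv2.imwrite('pics/side.png',cv2.resize(b['img'],(800,600)))
for c in(a,b): print(c['fx'],c['dist'],c['T'])
E
```

```text
{'time_s': 0.0, 'qpos': array([65.4931477 , 18.43697621, -4.01371908, 83.17600931,  1.29590577,
       78.54006086, -3.25816327]), 'joint_velocities': array([-0.03634247, -0.02291095, -0.0253562 ,  0.07600784, -0.06973771,
        0.02376044,  0.03821428]), 'effort': array([-1.32998812e-04, -4.91281128e+01, -4.03564554e-01, -3.12526238e+01,
       -6.36726804e-02,  4.35681792e-02,  1.72794994e-04]), 'tool_pos': array([ 0.27759554, -0.58705666,  0.18827524]), 'tool_rot': array([ 1.79992735e+02,  1.07760273e-01, -6.46830829e+01]), 'force': array([-0.71378012, -0.219181  ,  0.37066936]), 'wrist_torque': array([-0.04156951,  0.00902847, -0.02830408]), 'grip_width': 0.08698779892730282}
369.88296141891465 [-0.0425233  0.         0.         0.         0.       ] [[-2.21367240e-02  9.96284665e-01 -8.32275891e-02  4.00519832e-01]
 [-9.99754750e-01 -2.21128575e-02  1.20866356e-03 -1.33296545e-01]
 [-6.36226846e-04  8.32339334e-02  9.96529833e-01  1.34573612e+00]
 [ 0.00000000e+00  0.00000000e+00  0.00000000e+00  1.00000000e+00]]
387.07390128240763 [-0.02474873  0.          0.          0.          0.        ] [[-0.90817079  0.31267832 -0.27831292  0.11177038]
 [-0.41859728 -0.6760433   0.60641716  0.74403789]
 [ 0.00146192  0.66723139  0.74484907  1.16255658]
 [ 0.          0.          0.          1.        ]]
```

View pics/top.png

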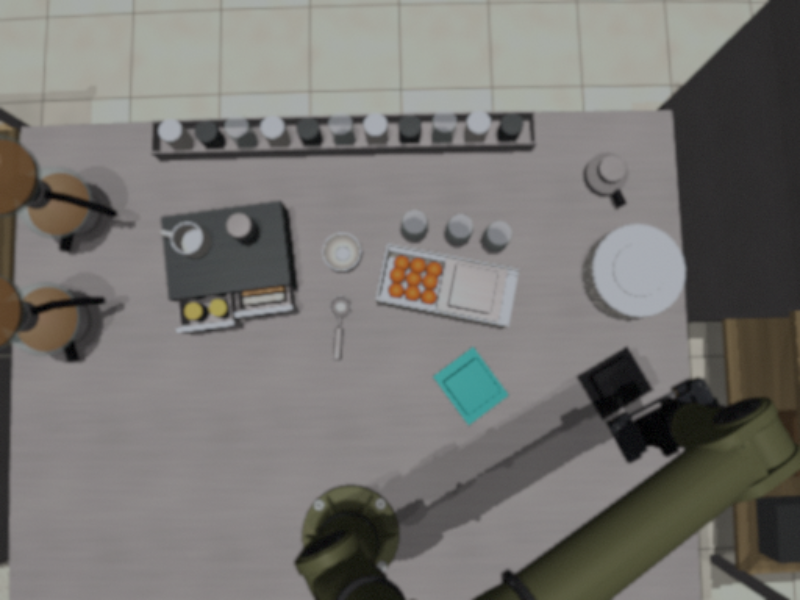

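View pics/side.png

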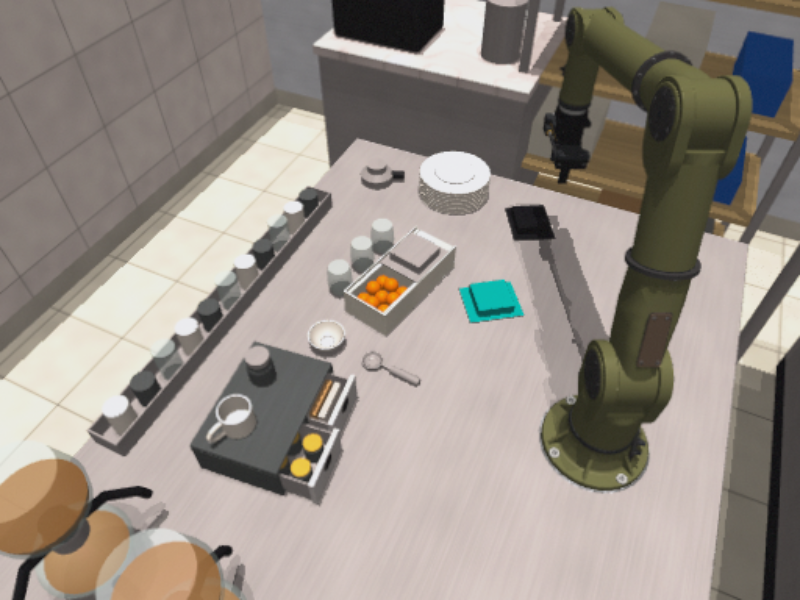

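The top view shows the drawer unit at about (225,250), left drawer front near (205,327) and right drawer front near (265,314). The citrus box is at (447,285) with its pale steel lid at (474,288). The turquoise (471,386) and black (615,382) lids lie loose on the counter, so they are the look-alikes. Next is one enlarged crop to confirm this and get the measurements.

```bash
python3 - <<'E'
from h import *
c=cam('top'); im=c['img']
cr=cv2.resize(im[121:221,96:346],None,fx=3.2,fy=3.2,interpolation=cv2.INTER_CUBIC)
# station top: dark mask ; box: bright low-saturation mask
hsv=cv2.cvtColor(im,cv2.COLOR_BGR2HSV)
dark=((hsv[...,2]<75)).astype(np.uint8)*255; dark[:, :98]=0;dark[:125]=0;dark[:,200:]=0;dark[230:]=0
br=((hsv[...,2]>165)).astype(np.uint8)*255
orn=cv2.inRange(hsv,(5,150,120),(20,255,255)); 
m=np.zeros_like(br); m[140:225,236:340]=255; br=cv2.bitwise_or(br,orn)&m
for n,k in(('dark',dark),('box',br)):
    k=cv2.morphologyEx(k,cv2.MORPH_CLOSE,np.ones((5,5)))
    q=max(cv2.findContours(k,0,2)[0],key=cv2.contourArea)
    r=cv2.minAreaRect(q);b=cv2.boxPoints(r)
    print(n,cv2.contourArea(q),r,'\n',b); cv2.polylines(cr,[((b-[96,121])*3.2).astype(int)],True,(0,0,255) if n=='dark' else (255,0,0),1)
    for z in ([.1] if n=='dark' else [.078]): 
        w=ray(c,b,z); print(w, np.linalg.norm(w-np.roll(w,1,0),axis=1))
cv2.imwrite('pics/crop.png',cr)
E
```

```text
dark 4295.5 ((147.55113220214844, 168.14697265625), (69.75788879394531, 81.32172393798828), 84.20720672607422) 
 [[103.57754 137.55008]
 [184.484   129.3422 ]
 [191.52472 198.74387]
 [110.61827 206.95175]]
[[0.72439213 0.39633329 0.1       ]
 [0.74570577 0.11504682 0.1       ]
 [0.50536013 0.09207898 0.1       ]
 [0.48349076 0.36832207 0.1       ]] [0.24252442 0.2820928  0.24144058 0.27710741]
box 2365.0 ((287.1346435546875, 182.32691955566406), (83.54547119140625, 34.3203239440918), 11.309932708740234) 
 [[242.80772 190.96153]
 [249.5385  157.3077 ]
 [331.46155 173.6923 ]
 [324.73077 207.34615]]
[[ 0.53018735 -0.08107092  0.078     ]
 [ 0.64711056 -0.10659986  0.078     ]
 [ 0.58351668 -0.38911228  0.078     ]
 [ 0.46739951 -0.36138237  0.078     ]] [0.28725741 0.11967775 0.2895815  0.11938235]
```

View pics/crop.png

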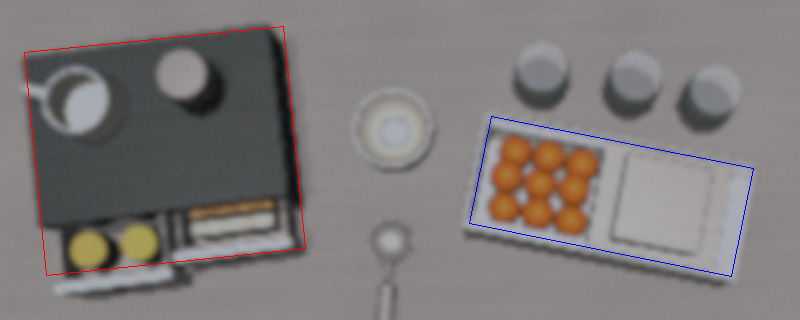

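```bash
python3 - <<'E'
from h import *
c=cam('top'); f=lambda L:np.array(L)/3.2+[96,121]-0.34
def show(n,L,z):
    w=ray(c,f(L),z);print(n,w[:,:2].round(4).tolist(),'sides',np.linalg.norm(w-np.roll(w,-1,0),axis=1).round(3))
    return w
s=show('station top BL,BR,FR,FL',[(25,52),(268,28),(290,203),(42,228)],.1)
for i,j in((1,0),(2,3)): d=s[j]-s[i];print(np.degrees(np.arctan2(-d[0],d[1])))
show('drawerL',[(55,292),(172,279)],.086);show('drawerR',[(188,263),(296,247)],.086)
b=show('box FL BL BR FR',[(466,231),(489,114),(755,165),(736,281)],.078)
print('ctr',b.mean(0))
for i,j in((2,1),(3,0)): d=b[j]-b[i];print(np.degrees(np.arctan2(-d[0],d[1])))
k=show('block',[(611,238),(625,150),(713,166),(697,255)],.1);print(k.mean(0))
print(telemetry.get_obs()['time_s'])
E
```

```text
station top BL,BR,FR,FL [[0.7267, 0.3967], [0.7459, 0.1326], [0.5557, 0.1096], [0.535, 0.3752]] sides [0.265 0.192 0.266 0.193]
4.1691900577333145
4.4474867463118715
drawerL [[0.4672, 0.366], [0.4785, 0.2395]] sides [0.127 0.127]
drawerR [[0.4953, 0.2223], [0.5099, 0.1061]] sides [0.117 0.117]
box FL BL BR FR [[0.5238, -0.0757], [0.6508, -0.103], [0.5886, -0.3898], [0.4635, -0.3644]] sides [0.13  0.293 0.128 0.295]
ctr [ 0.55666794 -0.2332263   0.078     ]
-12.226338790560469
-11.800807642157807
block [[0.5108, -0.2298], [0.6044, -0.2474], [0.5853, -0.3405], [0.4908, -0.3202]] sides [0.095 0.095 0.097 0.093]
[ 0.54782145 -0.28445912  0.1       ]
0.2
```

Confirmed: the pale lid on the white box is the target. The sizes match: block 95 mm, box 130 x 294 mm, unit 265 mm. Estimates:

| Item | Yaw | Measured position |
|---|---|---|
| Box | -12° | lid y ≈ -0.05, so about 125 mm to push |
| Unit | +5.5° | drawers open about 67 mm (left) and 50 mm (right) |

I'll do the lid first.

Emit:
arm_command:
  translation:
    - [-1.2,-4.5,0]
    - [-1.2,-4.5,0]
    - [-1.2,-4.5,0]
    - [-1.2,-4.5,0]
    - [-1.2,-4.5,0]
    - [-1.2,-4.5,0]
    - [-1.0,-4.3,0]
    - [0,0,0]
  twist: [0,0,0,0,0,0,0,0]
  grip: 0
  force: 20

```text
time_s: 1.2
tool_pos: [0.5315, -0.3733, 0.1856]
tool_rot: [179.9, 0.3, -64.9]
force: [0.5, 0.8, 0.7]
grip_width: 0.0147
```

Emit:
arm_command:
  translation:
    - [0,0,0]
    - [0,0,0]
    - [0,0,0]
    - [0,0,0]
    - [0,0,0]
  twist: [9.3,9.3,9.3,9.3,0]

```text
time_s: 1.82
tool_pos: [0.5271, -0.3771, 0.184]
tool_rot: [179.5, 0.0, -103.4]
force: [-0.2, 0.0, 0.8]
grip_width: 0.0005
```

```bash
python3 - <<'E'
from h import *
c=cam('wrist'); im=c['img'].copy()
B=np.array([.557,-.233]);ex=np.array([.978,-.208]);ey=np.array([.208,.978])
for y,z,x in((-.15,.078,.065),(.15,.078,.065),(-.099,.1,.047),(-.005,.1,.047)):
    P=[np.r_[B+ey*y+ex*s*x,z] for s in(-1,1)]
    for p in proj(c,P): cv2.circle(im,tuple(int(v) for v in p),4,(0,0,255),1)
cv2.imwrite('pics/w1.png',im)
E
```

```text
(no output)
```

View pics/w1.png

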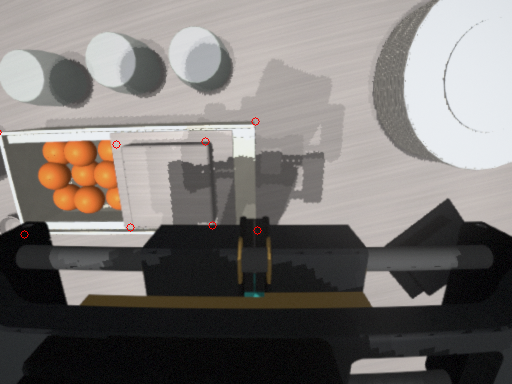

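The wrist view agrees with my projected points: box end corner at (255,124), block's near edge at about (210,142)-(212,226). I'll descend behind the block.

Emit:
arm_command:
  translation:
    - [0,0,3]
    - [0,0,3]
    - [0,0,2.5]
    - [0,0,1]
    - [0,0,0]
  twist: [-1.4,0,0,0,0]

```text
time_s: 2.5
tool_pos: [0.5254, -0.3796, 0.0877]
tool_rot: [179.6, -0.0, -101.4]
force: [-0.3, -0.1, 0.6]
grip_width: 0.0002
```

Emit:
arm_command:
  translation:
    - [-1,0,0.2]
    - [-1,0,0]
    - [-1.2,0,0]
    - [-1.2,0,0]
    - [-1.2,0,0]
    - [-1.2,0,0]
    - [-1.2,0,0]
    - [-1.2,0,0]
  twist: [0,0,0,0,0,0,0,0]

```text
time_s: 3.5
tool_pos: [0.5469, -0.2835, 0.0893]
tool_rot: [180.0, -0.1, -101.2]
force: [0.5, -0.0, -0.6]
grip_width: 0.0004
```

Emit:
arm_command:
  translation:
    - [-1,0,0.3]
    - [-1,0,0.1]
    - [-1,0,0]
  twist: [0,0,0]

```text
time_s: 3.88
tool_pos: [0.5531, -0.2519, 0.0847]
tool_rot: [179.9, -0.1, -101.2]
force: [0.4, 0.9, 0.2]
grip_width: 0.0003
```

```bash
python3 - <<'E'
from h import *
print(telemetry.get_obs()['force'])
c=cam('top'); im=c['img']
cv2.imwrite('pics/t2.png',cv2.resize(im[121:221,200:350],None,fx=5,fy=5,interpolation=cv2.INTER_CUBIC))
E
```

```text
[0.38954239 0.91432513 0.15817578]
```

View pics/t2.png

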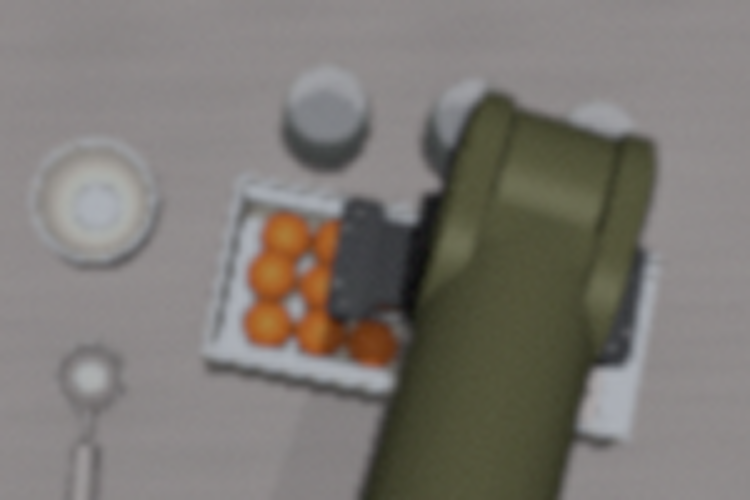

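```bash
python3 - <<'E'
from h import *
c=cam('wrist'); cv2.imwrite('pics/w2.png',c['img'])
b=cam('side'); cv2.imwrite('pics/s2.png',cv2.resize(b['img'][120:250,200:320],(720,780))[:600])
E
```

```text
(no output)
```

View pics/s2.png

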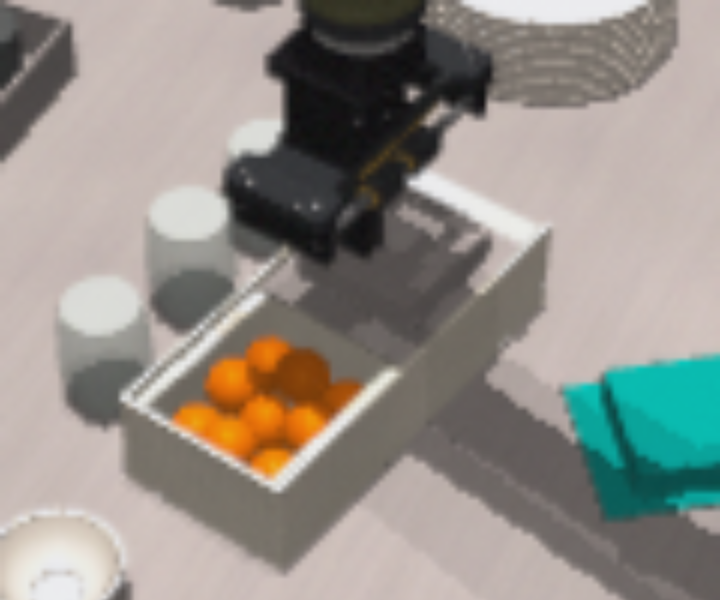

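```bash
python3 - <<'E'
from h import *
o=telemetry.get_obs(); print(o['tool_pos'],o['tool_rot'])
b=cam('side'); t=cam('top')
T=np.array(o['tool_pos']); P=[T+[0,0,d] for d in (0,.03,.06,.1,.15)]
print('side crop',((proj(b,P)-[200,120])*6).round().tolist()); print('top crop',((proj(t,P)-[200,121])*5).round().tolist())
w=cam('wrist'); print('wrist tip',proj(w,P[:3]).round())
print(np.array(w['hand_eye']).round(3))
cr=cv2.resize(b['img'][130:200,230:300],(700,700))[:600]
cv2.imwrite('pics/s3.png',np.hstack([cv2.resize(b['img'][135:205,225:295],(400,400)),cv2.resize(w['img'],(400,300))[:, :].copy() if 0 else cv2.copyMakeBorder(cv2.resize(w['img'],(400,300)),0,100,0,0,0)]))
E
```

```text
[ 0.55330816 -0.2517795   0.08494904] [ 1.79956807e+02 -1.35066638e-01 -1.01138033e+02]
side crop [[356.0, 276.0], [356.0, 243.0], [356.0, 209.0], [357.0, 162.0], [358.0, 101.0]]
top crop [[462.0, 310.0], [466.0, 304.0], [470.0, 299.0], [476.0, 290.0], [484.0, 280.0]]
wrist tip [[252. 212.]
 [252. 228.]
 [252. 250.]]
[[ 1.     0.001 -0.    -0.   ]
 [ 0.001 -0.962 -0.275 -0.074]
 [-0.001  0.275 -0.962 -0.195]
 [ 0.     0.     0.     1.   ]]
```

View pics/s3.png

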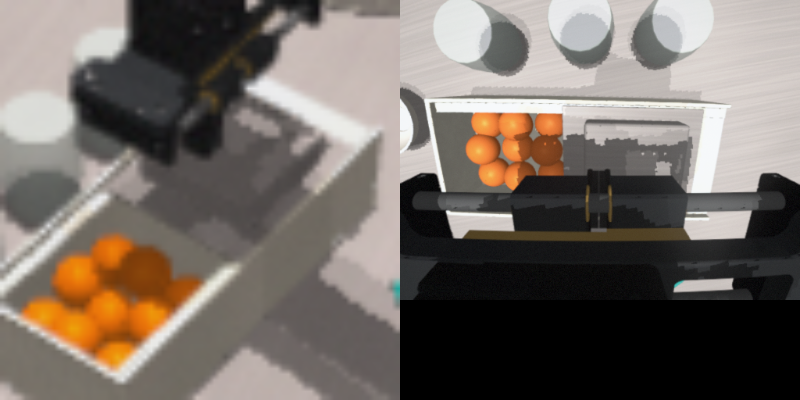

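The lid didn't move and no force built up. In the side view the fingertips sit about 15–19 mm above the reported TCP, so they passed over the block. I'll back off and come in lower, watching the force.

Emit:
arm_command:
  translation:
    - [0,0,-2]
    - [4,0,0]
    - [4,0,0]
    - [4,0,0]
    - [1.5,0,0]
    - [0,0,0]
    - [0,0,0]
  twist: [0,0,0,0,0,0,0]

```text
time_s: 5.05
tool_pos: [0.5295, -0.3891, 0.1146]
tool_rot: [-179.6, -0.2, -101.2]
force: [-0.5, 1.2, 0.3]
grip_width: 0.0006
```

Emit:
arm_command:
  translation:
    - [0,0.4,2]
    - [0,0,1.6]
    - [0,0,1]
    - [0,0,0]
  twist: [0,0,0,0]

```text
time_s: 5.55
tool_pos: [0.5294, -0.3823, 0.0678]
tool_rot: [-179.5, -0.1, -100.7]
force: [-0.1, -0.1, -0.7]
grip_width: 0.0006
```

```bash
python3 - <<'E'
from h import *
o=telemetry.get_obs(); b=cam('side')
print(proj(b,[o['tool_pos']]),o['tool_pos'],o['force'])
im=b['img'][135:205,240:310]
cv2.imwrite('pics/s4.png',cv2.resize(im,(600,600),interpolation=cv2.INTER_CUBIC)); print((proj(b,[o['tool_pos']+np.array([0,0,d]) for d in(0,.019)])-[240,135])*600/70)
E
```

```text
[[277.34565532 150.62419804]] [ 0.52944534 -0.38233042  0.06776489] [-0.08150872 -0.09277267 -0.6705717 ]
[[320.105617   133.92169746]
 [321.79927353 104.73434426]]
```

View pics/s4.png

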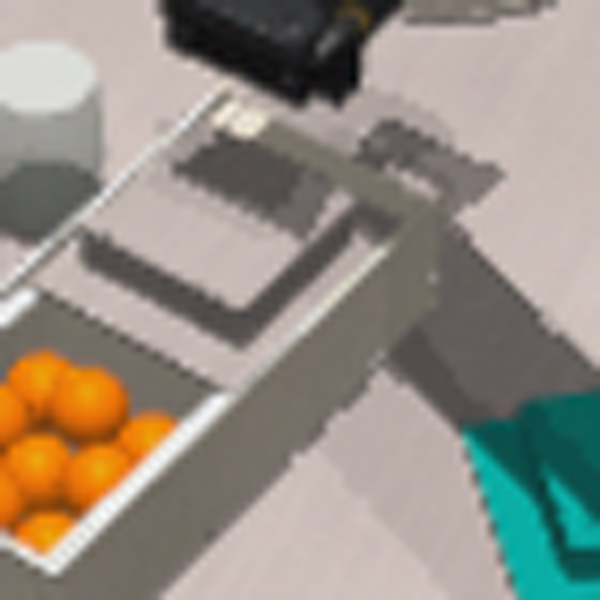

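The tip matches a 19 mm offset (seen at (340,103), predicted (322,105)), so the true tip height is about 87 mm. That is between the plate and the block's top. Pushing.

Emit:
arm_command:
  translation:
    - [-1,0,0]
    - [-1,0,0]
    - [-1,0,0]
    - [-1,0,0]
    - [-1,0,0]
    - [-1,0,0]
  twist: [0,0,0,0,0,0]

```text
time_s: 6.35
tool_pos: [0.5432, -0.3199, 0.0704]
tool_rot: [-179.2, -0.2, -100.7]
force: [-0.1, 0.3, -0.4]
grip_width: -0.0
```

Emit:
arm_command:
  translation:
    - [-1,0,0.3]
    - [-1,0,0.1]
    - [-1,0,0]
  twist: [0,0,0]

```text
time_s: 6.72
tool_pos: [0.5495, -0.291, 0.0674]
tool_rot: [-179.1, -0.3, -100.8]
force: [-0.0, -0.1, 1.1]
grip_width: 0.0003
```

```bash
python3 - <<'E'
from h import *
o=telemetry.get_obs(); b=cam('side');w=cam('wrist')
print(o['tool_pos'],o['force'])
print((proj(b,[o['tool_pos']+np.array([0,0,d]) for d in(0,.019)])-[225,135])*400/70)
cv2.imwrite('pics/s5.png',np.hstack([cv2.resize(b['img'][135:205,225:295],(400,400),interpolation=cv2.INTER_CUBIC),cv2.copyMakeBorder(cv2.resize(w['img'],(400,300)),0,100,0,0,0)]))
E
```

```text
[ 0.54951201 -0.29095655  0.06743249] [-0.03151288 -0.05991935  1.13620878]
[[223.27597556 160.95831044]
 [223.75369629 141.52214301]]
```

View pics/s5.png

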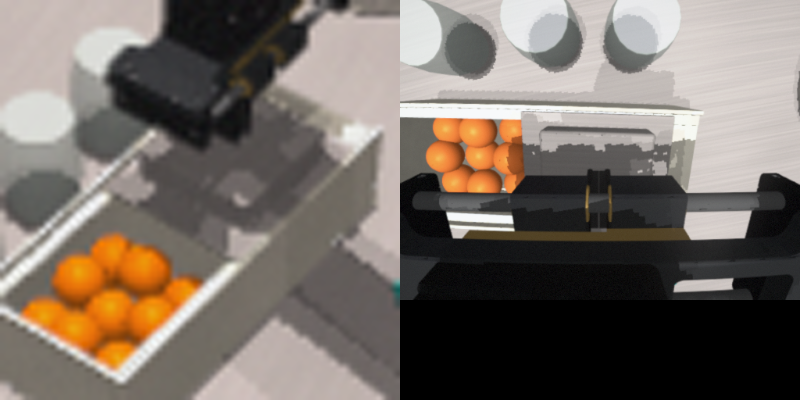

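```bash
python3 - <<'E'
from h import *
w=cam('wrist'); o=telemetry.get_obs()
px=[((540-400)*1.28,128*1.28),((653-400)*1.28,128*1.28)]
B=np.array([.557,-.233]);ex=np.array([.978,-.208]);ey=np.array([.208,.978])
loc=lambda p:[((q[:2]-B)@ex).round(3).tolist() if 0 else (round(float((q[:2]-B)@ex),3),round(float((q[:2]-B)@ey),3)) for q in p]
for z in (.12,.1,.08,.06):
    r=ray(w,px,z); print(z,np.linalg.norm(r[1]-r[0]).round(4),loc(r))
print('tcp',loc([np.array(o['tool_pos'])]), 'lid edge/box end',loc(ray(w,[((521-400)*1.28,112*1.28)],.074)),loc(ray(w,[((702-400)*1.28,112*1.28)],.078)))
b=cam('side'); tip=np.array([[232,138]])*70/400+[225,135]
for z in (.06,.08,.1,.11,.12): print(z,ray(b,tip,z),loc(ray(b,tip,z)))
print(w['T'].round(3), np.array(w['hand_eye']).round(3))
# finger tip in wrist frame: depth implied
for d in (-.0,-.02,-.04,-.06): 
    T=np.eye(4);P=np.linalg.inv(np.array(w['hand_eye']))@np.array([0,0,d,1]); print(d,[w['cx']+w['fx']*P[0]/-P[2], w['cy']+w['fy']*P[1]/P[2]])
E
```

```text
0.12 0.0781 [(0.051, -0.014), (0.052, -0.092)]
0.1 0.089 [(0.047, -0.009), (0.049, -0.098)]
0.08 0.0999 [(0.044, -0.003), (0.046, -0.103)]
0.06 0.1107 [(0.04, 0.002), (0.043, -0.109)]
tcp [(0.005, -0.056)] lid edge/box end [(0.057, 0.015)] [(0.061, -0.146)]
0.06 [[ 0.55635889 -0.32221356  0.06      ]] [(0.018, -0.087)]
0.08 [[ 0.5482942  -0.30287212  0.08      ]] [(0.006, -0.07)]
0.1 [[ 0.54022952 -0.28353068  0.1       ]] [(-0.006, -0.053)]
0.11 [[ 0.53619718 -0.27385996  0.11      ]] [(-0.012, -0.044)]
0.12 [[ 0.53216483 -0.26418925  0.12      ]] [(-0.018, -0.036)]
[[-0.186  0.949  0.256  0.62 ]
 [-0.983 -0.18  -0.044 -0.301]
 [ 0.005 -0.26   0.966  0.264]
 [ 0.     0.     0.     1.   ]] [[ 1.     0.001 -0.    -0.   ]
 [ 0.001 -0.962 -0.275 -0.074]
 [-0.001  0.275 -0.962 -0.195]
 [ 0.     0.     0.     1.   ]]
-0.0 [np.float64(254.21513118699707), np.float64(212.2697238655232)]
-0.02 [np.float64(254.2532149695439), np.float64(222.4774307954087)]
-0.04 [np.float64(254.29993044033182), np.float64(234.99871421331122)]
-0.06 [np.float64(254.35858721990755), np.float64(250.7206613340773)]
```

Wrist and side views agree that the lid is still at y ≈ -0.053 with the block under the fingers, so the tips are still above it. A slow touch-down will give the true tip height.

Emit:
arm_command:
  translation:
    - [0,0,0.3]
    - [0,0,0.3]
    - [0,0,0.3]
  twist: [0,0,0]

```text
time_s: 7.3
tool_pos: [0.5501, -0.2893, 0.0672]
tool_rot: [-179.1, -0.2, -100.7]
force: [-6.2, 3.5, 16.8]
grip_width: 0.0004
```

Contact came at reported z = 67 mm, where the block top is 100 mm. So the real tips are about 33 mm above the reported TCP. I'll back off and come in at reported z ≈ 54 mm.

Emit:
arm_command:
  translation:
    - [0,0,-2]
    - [0,0,-1]
    - [4,0,0]
    - [4,0,0]
    - [2,0.4,0]
    - [0,0,0]
    - [0,0,0]
  twist: [0,0,0,0,0,0,0]

```text
time_s: 8.18
tool_pos: [0.5249, -0.3864, 0.0944]
tool_rot: [-179.4, -0.0, -100.6]
force: [0.6, 0.9, -0.4]
grip_width: 0.0005
```

Emit:
arm_command:
  translation:
    - [0,0,2]
    - [0,0,1.2]
    - [0,0,0.8]
    - [0,0,0]
  twist: [0,0,0,0]

```text
time_s: 8.68
tool_pos: [0.5265, -0.3813, 0.0502]
tool_rot: [-179.5, 0.1, -100.3]
force: [0.4, 0.6, -0.0]
grip_width: 0.0001
```

Emit:
arm_command:
  translation:
    - [-1,0,0]
    - [-1,0,0]
    - [-1,0,0]
    - [-1,0,0]
    - [-1,0,0]
  twist: [0,0,0,0,0]

```text
time_s: 9.3
tool_pos: [0.5369, -0.33, 0.0519]
tool_rot: [-179.4, 0.0, -100.3]
force: [-0.5, -1.7, -1.2]
grip_width: 0.0004
```

Emit:
arm_command:
  translation:
    - [-1,0,0]
    - [-1,0,0]
    - [-1,0,0]
    - [-1,0,0]
  twist: [1.0,0.5,0,0]

```text
time_s: 9.8
tool_pos: [0.5448, -0.2896, 0.0518]
tool_rot: [-179.4, -0.1, -102.0]
force: [-0.0, -1.7, -0.1]
grip_width: 0.0004
```

Emit:
arm_command:
  translation:
    - [-1,0,0]
    - [-1,0,0]
    - [-1,0,0]
    - [-1,0,0]
    - [-1,0,0]
    - [-0.8,0,0]
  twist: [0,0,0,0,0,0]

```text
time_s: 10.55
tool_pos: [0.5577, -0.2288, 0.0519]
tool_rot: [-179.4, -0.1, -102.0]
force: [-0.2, -3.0, -1.1]
grip_width: 0.0008
```

Emit:
arm_command:
  translation:
    - [-0.5,0,0]
    - [-0.5,0,0]
    - [-0.5,0,0]
  twist: [0,0,0]

```text
time_s: 10.92
tool_pos: [0.561, -0.2134, 0.0519]
tool_rot: [-179.4, -0.1, -102.0]
force: [-0.5, -2.7, -0.2]
grip_width: 0.0003
```

Emit:
arm_command:
  translation:
    - [-0.5,0,0]
    - [-0.5,0,0]
  twist: [0,0]

```text
time_s: 11.18
tool_pos: [0.5609, -0.2128, 0.0523]
tool_rot: [-179.3, -0.8, -102.3]
force: [-1.5, -10.6, 0.2]
grip_width: 0.0004
```

The lid stopped against the end wall: 10.6 N, travel as predicted. On to the drawers, pushing with the narrow side of the gripper so its body stays clear of the mug and jar.

Emit:
arm_command:
  translation:
    - [1.5,0,0]
    - [1.5,0,-1]
    - [0,0,-5]
    - [0,0,-5]
    - [0,0,0]
    - [0,0,0]
  twist: [0,0,0,0,-9,-8.5]

```text
time_s: 11.92
tool_pos: [0.5538, -0.241, 0.1695]
tool_rot: [-179.4, -0.6, -84.3]
force: [-0.0, 0.7, 0.6]
grip_width: 0.0004
```

Emit:
arm_command:
  translation:
    - [-5.2,0.9,0]
    - [-5.2,0.9,0]
    - [-5.2,0.9,0]
    - [-5.2,0.9,0]
    - [-5.2,0.9,0]
    - [-5.2,0.9,0]
    - [-5.2,0.9,0]
    - [-5.2,0.9,0]
    - [-5.2,0.9,0]
    - [0,0,0]
  twist: [0,0,0,0,0,0,0,0,0,0]

```text
time_s: 13.18
tool_pos: [0.4251, 0.2327, 0.174]
tool_rot: [-178.6, -0.2, -84.2]
force: [0.1, -0.8, 0.4]
grip_width: 0.0006
```

Emit:
arm_command:
  translation:
    - [-3.3,0,0]
    - [-3.3,0,0]
    - [0,0,4]
    - [0,0,4]
    - [0,0,3]
    - [0,0,2]
    - [0,0,0]
  twist: [0,0,0,0,0,0,0]

```text
time_s: 14.05
tool_pos: [0.4277, 0.2947, 0.0446]
tool_rot: [-178.4, -0.1, -84.7]
force: [0.2, -0.7, 0.3]
grip_width: 0.0005
```

Emit:
arm_command:
  translation:
    - [0,-1,0.4]
    - [0,-1,0.1]
    - [0,-1,0]
    - [0,-1,0]
    - [0,-1,0]
  twist: [0,0,0,0,0]

```text
time_s: 14.68
tool_pos: [0.4822, 0.2994, 0.0437]
tool_rot: [-178.3, -0.1, -84.8]
force: [-3.0, 0.5, -1.2]
grip_width: 0.0001
```

Emit:
arm_command:
  translation:
    - [0,-1,0.2]
    - [0,-1,0.1]
    - [0,-1,0]
    - [0,-0.7,0]
  twist: [0,0,0,0]

```text
time_s: 15.18
tool_pos: [0.5212, 0.3036, 0.0417]
tool_rot: [-178.4, -0.0, -84.8]
force: [-15.3, -1.3, 6.5]
grip_width: 0.0003
```

Emit:
arm_command:
  translation:
    - [0,-0.5,0]
    - [0,-0.5,0]
  twist: [0,0]

```text
time_s: 15.42
tool_pos: [0.5204, 0.3033, 0.0416]
tool_rot: [-179.6, -0.4, -84.7]
force: [-15.6, -4.3, 13.1]
grip_width: 0.0004
```

It stopped at 15 N, 9 mm sooner than I estimated and with an upward force as well. I'll back off and look.

Emit:
arm_command:
  translation:
    - [0,2,0]
    - [0,4,0]
    - [0,0,-6]
    - [0,0,-6]
    - [5.5,4,0]
    - [5.5,0,0]
    - [3,0,0]
    - [0,0,0]
  twist: [0,0,0,0,0,0,0,0]

```text
time_s: 16.42
tool_pos: [0.438, 0.1544, 0.1666]
tool_rot: [-179.2, -0.8, -84.5]
force: [-0.0, 0.4, 0.0]
grip_width: 0.0003
```

```bash
python3 - <<'E'
from h import *
c=cam('top');b=cam('side')
cv2.imwrite('pics/t6.png',np.vstack([cv2.resize(c['img'][121:221,96:346],(750,300),interpolation=cv2.INTER_CUBIC),cv2.resize(b['img'][140:320,110:335],(375,300),interpolation=cv2.INTER_CUBIC).repeat(1,0) if 0 else cv2.copyMakeBorder(cv2.resize(b['img'][210:320,110:240],(355,300),interpolation=cv2.INTER_CUBIC),0,0,0,395,0)]))
E
```

```text
(no output)
```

View pics/t6.png

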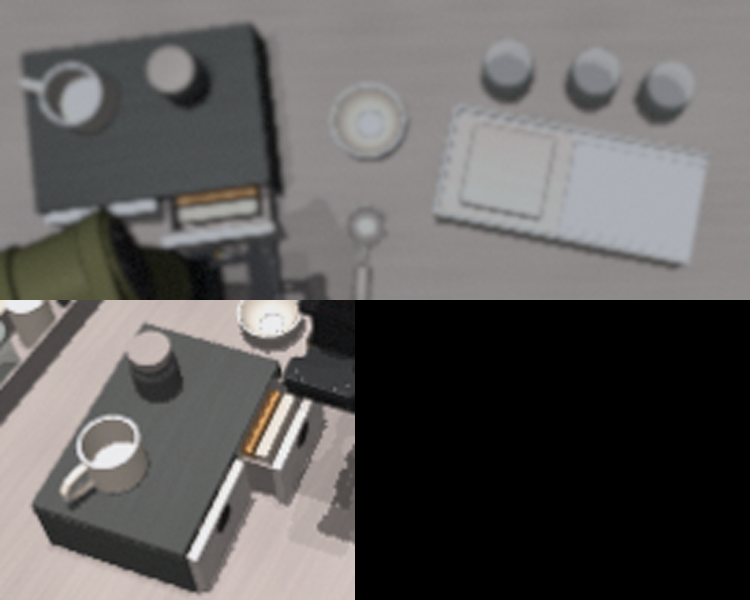

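```bash
python3 - <<'E'
from h import *
c=cam('top'); im=cv2.cvtColor(c['img'],cv2.COLOR_BGR2GRAY)
O=np.array([.545,.242]);a=np.radians(5.5);ex=np.array([np.cos(a),np.sin(a)]);ey=np.array([-ex[1],ex[0]])
loc=lambda p:(p[:2]-O)@np.c_[ex,ey]
# brightness profile along station x at several y; x scanned assuming z=.086
for y in(.085,.07,.055,.04,-.05,-.07):
    xs=np.arange(-.075,.03,.003); P=[np.r_[O+ex*x+ey*y,.086] for x in xs]
    q=proj(c,P).astype(np.float32); v=cv2.remap(im,q[:,0].copy(),q[:,1].copy(),cv2.INTER_LINEAR).ravel()
    print(y,' '.join(f'{int(1000*x)}:{k}' for x,k in zip(xs,v)))
E
```

```text
0.085 -75:85 -72:85 -68:85 -65:86 -62:87 -59:86 -56:85 -53:84 -50:84 -47:84 -44:84 -41:83 -38:82 -35:81 -32:80 -29:79 -26:77 -23:76 -20:74 -17:72 -14:70 -11:67 -8:64 -5:67 -2:89 0:111 3:115 6:96 9:75 12:73 15:75 18:74 21:74 24:73 27:73
0.07 -75:75 -72:73 -68:71 -65:68 -62:67 -59:66 -56:63 -53:62 -50:62 -47:60 -44:58 -41:58 -38:58 -35:57 -32:55 -29:54 -26:53 -23:50 -20:49 -17:47 -14:47 -11:44 -8:41 -5:37 -2:36 0:47 3:58 6:61 9:68 12:73 15:75 18:75 21:74 24:76 27:74
0.055 -75:45 -72:44 -68:44 -65:42 -62:37 -59:31 -56:27 -53:24 -50:20 -47:20 -44:19 -41:17 -38:16 -35:20 -32:24 -29:26 -26:22 -23:19 -20:17 -17:16 -14:20 -11:36 -8:69 -5:113 -2:146 0:159 3:148 6:119 9:86 12:74 15:76 18:76 21:76 24:76 27:76
0.04 -75:14 -72:15 -68:13 -65:16 -62:13 -59:10 -56:11 -53:12 -50:14 -47:16 -44:13 -41:17 -38:31 -35:41 -32:55 -29:71 -26:86 -23:90 -20:84 -17:77 -14:70 -11:71 -8:97 -5:136 -2:165 0:172 3:161 6:124 9:91 12:77 15:76 18:77 21:77 24:76 27:77
-0.05 -75:36 -72:39 -68:42 -65:45 -62:47 -59:47 -56:53 -53:63 -50:91 -47:132 -44:164 -41:175 -38:171 -35:155 -32:130 -29:104 -26:98 -23:121 -20:153 -17:169 -14:171 -11:161 -8:130 -5:100 -2:91 0:102 3:93 6:73 9:69 12:73 15:78 18:81 21:81 24:80 27:80
-0.07 -75:62 -72:71 -68:87 -65:88 -62:84 -59:79 -56:71 -53:64 -50:77 -47:124 -44:159 -41:170 -38:169 -35:162 -32:149 -29:125 -26:99 -23:115 -20:149 -17:166 -14:170 -11:162 -8:139 -5:103 -2:88 0:104 3:98 6:81 9:72 12:74 15:80 18:82 21:81 24:82 27:81
```

The lid is shut in the top view: plain deck on the right half, block at about (508,170). The left drawer is nearly home, but it's unclear whether the gripper body touched the unit's top edge. I'll push the right drawer slightly higher, then re-push the left at that height.

Emit:
arm_command:
  translation:
    - [-1,0,4]
    - [0,0,4]
    - [0,0,3]
    - [0,0,1]
    - [0,0,0]
  twist: [0,0,0,0,0]

```text
time_s: 17.2
tool_pos: [0.4391, 0.1763, 0.0446]
tool_rot: [-179.0, -0.4, -83.5]
force: [-1.2, -0.1, 0.5]
grip_width: 0.0003
```

Emit:
arm_command:
  translation:
    - [0,-1,0]
    - [0,-1,0]
    - [0,-1,0]
    - [0,-1,0]
    - [0,-1,0]
    - [0,-1,0]
    - [0,-1,0]
  twist: [0,0,0,0,0,0,0]

```text
time_s: 18.08
tool_pos: [0.515, 0.1855, 0.0493]
tool_rot: [-178.8, -0.4, -83.5]
force: [-2.1, 0.4, 0.6]
grip_width: 0.0006
```

Emit:
arm_command:
  translation:
    - [0,-0.7,0]
    - [0,-0.7,0]
    - [0,-0.5,0]
    - [0,-0.5,0]
  twist: [0,0,0,0]

```text
time_s: 18.58
tool_pos: [0.5336, 0.1875, 0.0488]
tool_rot: [-179.7, -0.6, -83.5]
force: [-19.1, -4.0, 16.7]
grip_width: 0.0007
```

Emit:
arm_command:
  translation:
    - [0,2,0]
    - [0,3,0]
    - [0,0,-5]
    - [-4,0,-5]
    - [-3,0,-4]
    - [0,0,0]
  twist: [0,0,0,0,0,0]

```text
time_s: 19.32
tool_pos: [0.4755, 0.2543, 0.1919]
tool_rot: [-179.3, -0.5, -83.6]
force: [-0.7, 0.6, -0.4]
grip_width: 0.0004
```

```bash
python3 - <<'E'
from h import *
w=cam('wrist'); b=cam('side')
cv2.imwrite('pics/w7.png',np.hstack([w['img'],cv2.resize(b['img'][215:325,150:235],(288,384),interpolation=cv2.INTER_CUBIC)]))
O=np.array([.545,.242]);a=np.radians(5.5);ex=np.array([np.cos(a),np.sin(a)]);ey=np.array([-ex[1],ex[0]])
for y in(.13,.066,0,-.066,-.13): print(y,proj(w,[np.r_[O+ey*y,.1],np.r_[O+ey*y,.086]]).round().tolist())
print(telemetry.get_obs()['tool_pos'])
E
```

```text
0.13 [[148.0, 119.0], [153.0, 118.0]]
0.066 [[209.0, 119.0], [211.0, 119.0]]
0 [[273.0, 120.0], [272.0, 120.0]]
-0.066 [[336.0, 121.0], [332.0, 121.0]]
-0.13 [[395.0, 123.0], [388.0, 123.0]]
[0.47427173 0.25019279 0.18817663]
```

View pics/w7.png

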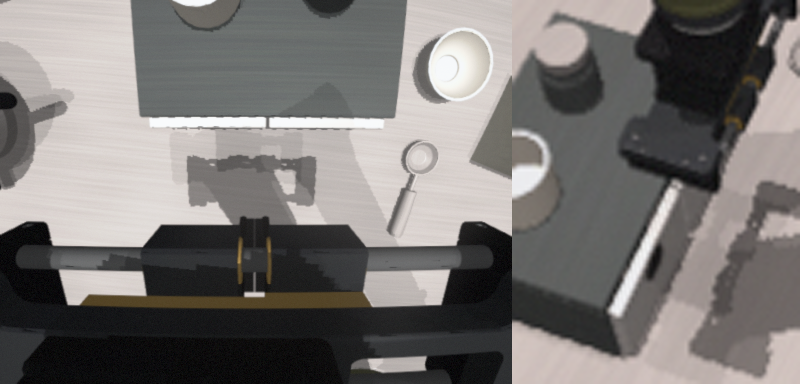

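Both white face rims now line up, showing about 10 mm in front of the dark top at rows 117–128. They're level, but I need to know whether that's the face thickness or a gap. The unit's 200 mm depth will settle it: rear edge to face against rear edge to dark top.

```bash
python3 - <<'E'
from h import *
O=np.array([.545,.242]);a=np.radians(5.5);ex=np.array([np.cos(a),np.sin(a)]);ey=np.array([-ex[1],ex[0]])
def prof(c,S,D,t,z):
    im=cv2.GaussianBlur(cv2.cvtColor(c['img'],cv2.COLOR_BGR2GRAY),(3,3),0)
    q=proj(c,[np.r_[S+D*k,z] for k in t]).astype(np.float32)
    return cv2.remap(im,q[:,0].copy(),q[:,1].copy(),cv2.INTER_LINEAR).ravel().astype(float)
def edge(c,S,D,lo,hi,z,sgn):
    t=np.arange(lo,hi,.0005); g=np.gradient(prof(c,S,D,t,z))*sgn; g=np.convolve(g,np.ones(5)/5,'same'); i=g[5:-5].argmax()+5; return round(t[i]*1000,1)
c=cam('top');w=cam('wrist')
ys=[-.1,-.06,-.03,.03,.06,.1]
print('rear top z.1',[edge(c,O+ey*y,ex,.17,.22,.1,1) for y in ys])
print('dark front top',[edge(c,O+ey*y,ex,-.005,.03,.1,-1) for y in ys])
print('dark front wrist',[edge(w,O+ey*y,ex,-.01,.03,.1,-1) for y in ys])
print('face outer wrist z.086',[edge(w,O+ey*y,ex,-.035,.01,.086,1) for y in ys])
print('left side top',[edge(c,O+ex*x,ey,.11,.16,.1,1) for x in(.03,.07,.15)],'right',[edge(c,O+ex*x,ey,-.16,-.11,.1,-1) for x in(.03,.07,.15)])
print('L/R wrist',[edge(w,O+ex*x,ey,.11,.16,.1,1) for x in(.03,.07)],[edge(w,O+ex*x,ey,-.16,-.11,.1,-1) for x in(.03,.07)])
E
```

```text
rear top z.1 [np.float64(193.0), np.float64(193.5), np.float64(194.0), np.float64(190.5), np.float64(191.0), np.float64(192.0)]
dark front top [np.float64(5.0), np.float64(5.0), np.float64(5.0), np.float64(4.5), np.float64(6.0), np.float64(7.0)]
dark front wrist [np.float64(4.0), np.float64(4.0), np.float64(3.5), np.float64(3.0), np.float64(2.5), np.float64(2.5)]
face outer wrist z.086 [np.float64(-6.5), np.float64(-6.5), np.float64(-7.0), np.float64(-8.0), np.float64(-7.5), np.float64(-8.5)]
left side top [np.float64(138.5), np.float64(139.0), np.float64(112.5)] right [np.float64(-144.5), np.float64(-144.0), np.float64(-145.0)]
L/R wrist [np.float64(139.5), np.float64(140.0)] [np.float64(-128.5), np.float64(-157.5)]
```

Depth from the rear edge is 188 mm to the dark top and 199.5 mm to both faces. So the faces are flush with the 200 mm front plane and the drawers are home. Last comes a numeric check of the lid, then I hand in.

```bash
python3 - <<'E'
from h import *
c=cam('top'); B=np.array([.557,-.233]);ex=np.array([.978,-.208]);ey=np.array([.208,.978])
im=cv2.cvtColor(c['img'],cv2.COLOR_BGR2GRAY)
for x in(-.02,0,.02):
    for z,lo,hi in((.1,.0,.16),(.078,-.17,-.12)):
        t=np.arange(lo,hi,.004); q=proj(c,[np.r_[B+ex*x+ey*k,z] for k in t]).astype(np.float32)
        v=cv2.remap(im,q[:,0].copy(),q[:,1].copy(),cv2.INTER_LINEAR).ravel(); print(x,z,' '.join(f'{int(round(k*1000))}:{u}' for k,u in zip(t,v)))
o=telemetry.get_obs(); print(o['time_s'],o['force'],o['tool_pos'])
E
```

```text
-0.02 0.1 0:176 4:174 8:171 12:171 16:172 20:172 24:171 28:163 32:158 36:168 40:174 44:174 48:173 52:174 56:173 60:173 64:174 68:174 72:174 76:174 80:173 84:174 88:173 92:174 96:174 100:174 104:174 108:173 112:174 116:173 120:167 124:157 128:166 132:172 136:172 140:167 144:156 148:152 152:145 156:139
-0.02 0.078 -170:141 -166:140 -162:141 -158:140 -154:141 -150:147 -146:162 -142:173 -138:176 -134:177 -130:176 -126:176 -122:176
0 0.1 0:176 4:172 8:166 12:170 16:172 20:172 24:171 28:163 32:157 36:168 40:173 44:172 48:173 52:173 56:172 60:173 64:173 68:173 72:173 76:172 80:171 84:173 88:173 92:173 96:173 100:173 104:172 108:173 112:174 116:173 120:168 124:160 128:166 132:171 136:171 140:166 144:155 148:152 152:148 156:142
0 0.078 -170:140 -166:140 -162:138 -158:138 -154:139 -150:145 -146:161 -142:173 -138:176 -134:176 -130:176 -126:176 -122:176
0.02 0.1 0:176 4:170 8:163 12:167 16:171 20:170 24:169 28:161 32:159 36:168 40:171 44:171 48:171 52:171 56:171 60:171 64:171 68:171 72:171 76:171 80:171 84:170 88:170 92:170 96:170 100:170 104:171 108:170 112:170 116:170 120:165 124:160 128:167 132:171 136:172 140:168 144:158 148:155 152:151 156:144
0.02 0.078 -170:141 -166:140 -162:140 -158:139 -154:138 -150:145 -146:162 -142:173 -138:177 -134:176 -130:176 -126:177 -122:176
19.575 [-0.02661291 -0.09585222 -0.07157736] [0.47346345 0.24844211 0.18636393]
```

```bash
python3 -c "
from h import *
print(env.sign_off())"
```

```text
the job is handed in; nothing more can be done
None
```

I closed both drawers and slid the citrus box's lid shut against its end wall. The job was handed in at about 19.6 s of the 61 s allowed, with the gripper clear of everything; sign-off gave no verdict.

**Lid:** it stopped at the wall with about 11 N. The top camera then put its middle at y ≈ 0.075 m in the box frame, which is the shut position. I did not measure its height or tilt directly.

**Drawers:** each was pushed at about 0.08 m/s until it stopped, at 15 N (left) and 19 N (right). Both faces then measured about 199.5 mm from the unit's rear edge, against its stated 200 mm depth.

**What disagreed:**
- **Fingertip height:** the real fingertips sit about 33 mm above the reported tool point. My first two lid pushes passed over the block without moving it. A touch-down on the block's top, at about 17 N, showed the offset.
- **Drawer stops:** the drawers stopped 7–9 mm before my first estimate of the front plane, with an unexplained upward force of 13–17 N. The depth measurement showed it was my estimate that was off, and the visible 10–12 mm white rim is the thickness of the drawer face.
- **Bystanders:** the glasses, mug, jar, bowl and spoon looked in place in the last pictures, but I did not measure their positions.

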